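# Unsnap the air-filter box and push its lid off

### The arm

A 6-joint arm with a two-finger parallel gripper is mounted at the origin on the work surface. World frame = base frame: x ahead of the robot, y to its left, z up, the work surface at z = 0. Lengths are in mm, angles in degrees, forces in N, time in s.
With the tool pointing down it reaches from about 300 to 850 mm from the base axis. Payload 4.2 kg.
Tool frame: the origin (TCP) lies on the centre line of the jaws, within the pads' length; the fingertips stand 14 mm ahead of it and the grasp point (between the pads) lies 5 mm behind it; z points along the fingers, y is the direction in which the jaws open and shut (so a half turn about z gives the same grasp; the last joint's range is limited). The gripper opens to 91 mm and grips with 3 to 60 N. Pads are 32 mm wide; open, the fingers measure 118 mm over their backs; the gripper's body (76 mm by 178 mm) begins 60 mm behind the grasp point.
Start: joints at [67.953, 18.312, 89.639, -0, 72.044, -1.146], TCP at [205.142, 537.179, 197.376] pointing down, gripper open.
Joint ranges: [-177.97, 177.97], [-48.28, 115.42], [12.27, 149.76], [-77.06, 257.06], [2.81, 150.46], [-146.56, 146.56]. Speed limits (degrees/s): [147.25, 147.25, 180, 180, 180, 180].

### API

Orientations are given as [roll, pitch, yaw] about the fixed x, y, z axes, in that order (R = Rz(yaw) Ry(pitch) Rx(roll)).
In Python, from workcell import env gives the robot as it stands.
- The arm moves only by the tool play_rows, never from a script. Its argument "increments" is a list of rows, each a list of 5 numbers: the shift along the world's x, y, z in mm, then the turn about the world's z in degrees, then the closure, from 0 (fully open) to 1 (shut). In form: [[x, y, z, yaw, fingers], ...]. A call has 1 to 20 rows; each row shifts and turns the commanded pose from where the row before left it; what a row does not reach is not made up. A row lasts 1/8 s, in which the tool goes at most 62.5 mm and 10.7 degrees, less where a joint would pass 70% of its speed; a pose out of reach is approached as far as the arm can. A call is refused whole if a number of a shift passes 62.5 or a number of a turn 10.7, either way. A call with a gripper value outside its range is refused whole. The fingers move at their own pace and stop on an object; "newtons" is the grip in N (left out, the last holds). Time passes only in rows, so rows that do not move let the fingers close. It gives the time, the measured TCP pose, the force and the opening at its end, in the units of the state.
- env.state(): the state, without advancing time (a new reading comes with each control period).
- env.grab_frame(name): name is "side" or "top"; returns the picture (420x560x3 uint8, red, green, blue); there is no depth.
- env.calibration(name): a dict with "fx", "fy", "cx", "cy" (pixels), "R" (3x3) and "t" (3): a world point X has camera coordinates R X + t. Camera axes: x right, y down, z forward; pixel columns grow to the right and rows downward; lengths in mm; the calibration is good to about 2 mm. A picture is of the moment at which its call begins. calibration takes no time and is no camera call.
- env.job_done(): hands the job in, once; it reports no verdict.
The state is a dict: "time_s": time; "qpos": joint angles; "qvel": joint speeds; "effort": joint torques, N m; "ee_pos": TCP position; "ee_rot": TCP orientation; "force": force on the tool from outside, world axes, zero at the start; "torque": the same for the moment, N m; "gripper_width": finger opening in mm.
Only numpy, scipy, OpenCV 4.12 (cv2) and the standard library are available. Lean on these libraries where they do the work, as an engineer would, in place of code of your own. Each camera call takes 0.05 s, during which the arm holds its last target.

### The job

Open the air-filter box for service: with the fingertips press its orange snap tab fully in and, while it is down, push the black lid away from the tab; once it has let go, push the lid on until it slides right off the far end of the box and lies flat on the bench. Only press and push: never lift the lid or turn it over, and do not force it while it is latched; leave the filter element in the box and the tools and parts around it alone.

Things in the scene. Friction and masses are not known exactly. Their poses are not given: they have to be found in the camera images.
- filter_box: Grey plastic filter pan, fixed on a steel plate. Origin on the bench under the pan's middle, z up, x from the tab end to the far end: the way the lid slides off, nothing stands there. Pan 150 mm long (x -75 to 75), 108 wide, flat rim 35 mm high. Beside it two 35 mm high claws (x -50 to -26, y +-66 to +-78) hold the lid's ears down for its first 19 mm of slide. Snorkel at x -109 to -75, y 27 to 53, 24 high
- lid: Loose black plastic lid, hollow, 171 (x) x 126 x 36 mm, 142 over its two ears, about 0.13 kg, axes as the box's. Origin in the plane of its lower edge: x = 0, y = 0, z = 24 mm in the box frame when latched, then it spans x -92 to 79, top 60 mm high. Its rails rest on the pan rim, its skirts guide it along x with 1.5 mm play. Lying flat on the bench its origin is at bench height
- lid_end (a point): Middle of the outer face of the lid's flat upright end wall above the tab, the face to push (wall 119 mm wide, 36 to 60 mm above the bench when latched). At x = -92 mm in the box frame when latched. Pushed about 80 mm, the lid tips by itself with its far edge on the bench (about 0.3 rad; this wall rises some 25 mm); this point must pass the pan's far edge, then the lid drops flat
- far_edge (a point): Middle of the pan's far edge, on its rim, 35 mm above the bench: x = 75, y = 0 in the box frame. The lid leaves the pan over this edge after 167 mm of slide. A fingertip at 39 to 45 mm height passes above rim, tooth and filter from the tab to here
- tab_pad (a point): Middle of the top of the snap tab's orange thumb pad, flat, 28 mm (box x) by 36 mm (box y), pressed from above. At x = -108.5 mm, y = 0 in the box frame, 47 mm above the bench at rest, 39 mm fully in. The lid's end wall stands 16 mm ahead of it (+x): the fingers that hold the pad down can push that wall at the same time
- snap_tab (a joint): Travel of the snap tab straight down, m: 0 at rest (latched), 0.008 fully in; spring about 2 N at rest, 8 N fully in, returns when let go. Its tooth stops the lid after 2 mm of slide and lets it go from 0.0065 on. Released before the lid has slid about 4 mm it latches again; after that it cannot, and the lid is free
- filter_element: Orange-framed filter with white pleats, 134 x 94 x 20 mm, lying loose in the pan under the lid, top 29 mm above the bench (origin under its middle)
- screwdriver: Loose screwdriver, black handle, 190 mm long, beside the box (bystander)
- wrench: Loose steel wrench, 170 mm long, beside the box (bystander)
- pliers: Loose pliers with blue handles, 180 mm long, 60 mm wide, 12 mm thick, behind the tab end of the box (bystander)
- spray_can: Loose blue spray can, 66 mm diameter, 200 mm tall (bystander)
- throttle_plate: Loose aluminium carburettor casting with two bores, 110 x 100 x 24 mm, in the white tray (bystander)
- brass_float: Loose round brass float, 58 mm diameter, 22 mm high, in the white tray (bystander)
- union_nut: Loose brass union nut, 26 mm diameter, 20 mm high, in the white tray (bystander)
Things that resemble listed ones, but are neither listed nor needed, are in the scene too. What is shaped like the lid but purple is not meant.

How it is judged (in metres and radians):
On the way, in this order (a step that is already met when the one before it is completed fails the run):
1. the snap tab is pressed in with the lid still on its seat (value of joint snap_tab above 0.0062 m and x of lid in the frame of filter_box between -0.005 and 0.005 m), for 0.05 s.
2. the lid is pushed along its seat, past the tab's tooth and the claws, still flat on the box (x of lid in the frame of filter_box between 0.022 and 0.075 m and angle between lid's own z axis and vertical below 0.12 rad and height (world z) of lid above 0.018 m).
At the end, for the whole second after the job is handed in: The lid is clear of the far end of the box (its origin 160 to 400 mm along the box's x), lying the right way up and flat on the bench (within 6 mm and 0.06 rad) at rest; the snap tab has sprung back (under 2 mm); the filter element lies in the pan within 10 mm of its place (x of lid in the frame of filter_box between 0.16 and 0.4 m and height (world z) of lid below 0.006 m and angle between lid's own z axis and vertical below 0.06 rad and linear speed of lid below 0.02 m/s and angular speed of lid below 0.1 rad/s and value of joint snap_tab below 0.002 m and distance of filter_element from where it was at the start of the episode below 0.01 m); the robot touches nothing.
It fails at once if the lid is lifted (12 mm above its seat) or tipped more than 0.6 rad (height (world z) of lid above 0.036 m or angle between lid's own z axis and vertical above 0.6 rad).
It fails at once if the lid is forced with more than 40 N (contact force between any of the arm, the fingers and lid above 40 N).
It fails at once if the filter element is moved more than 10 mm (distance of filter_element from where it was at the start of the episode above 0.01 m).
It fails at once if a tool or part lying around is moved more than 15 mm (distance of any of screwdriver, wrench, pliers, spray_can, throttle_plate, brass_float, union_nut from where it was at the start of the episode above 0.015 m).
It also fails if it takes over 42 s, if anything falls off the work surface, if the arm or the gripper's body presses on something with over 40 N, if the wrist force passes 120 N, or if a joint passes its speed limit or range.

## Working session

There is one attempt and no reset: what is moved stays moved. The work goes in short steps, Python scripts to look and compute and a tool call to move; the robot and the scene stay as the last step left them, time stands still between calls to the robot, and variables do not carry over. Pictures are saved under pics/ and viewed, and the job is handed in when it is done.

Besides the shell and the picture viewer there is one more tool, called after "Request:" by a JSON object that holds its "name" and its "arguments". play_rows: Moves the arm, as the interface text tells. Its arguments: {"type":"object","properties":{"increments":{"type":"array"},"newtons":{"type":"number"}},"required":["increments"]}

```bash
mkdir -p pics; ls
python3 - <<'E'
from workcell import env
import cv2
for n in("side","top"):
    cv2.imwrite(f"pics/{n}0.png",env.grab_frame(n)[:,:,::-1])
    print(n,env.calibration(n))
print(env.state())
E
```

```text
pics
side {'fx': 402.98753483001514, 'fy': 402.98753483001514, 'cx': 283.97600535429257, 'cy': 209.4223073926005, 'R': array([[ 0.99714469, -0.0745626 , -0.01195311],
       [-0.04671786, -0.48475524, -0.87340128],
       [ 0.05932874,  0.87146588, -0.48685453]]), 't': array([-498.87424752,  122.30420417,  847.70896933])}
top {'fx': 400.2093246978286, 'fy': 400.2093246978286, 'cx': 284.2488295323978, 'cy': 211.30927500440532, 'R': array([[ 0.01107096, -0.99966303,  0.02347899],
       [-0.99761802, -0.01264101, -0.06781215],
       [ 0.06808609, -0.02267232, -0.9974218 ]]), 't': array([ 74.09487968, 502.90368396, 963.64106721])}
{'time_s': 0.1, 'qpos': array([ 6.79545785e+01,  1.83477442e+01,  8.96982426e+01, -9.25747331e-04,
        7.20430612e+01, -1.14477099e+00]), 'qvel': array([ 0.07646173, -0.0739518 , -0.09418593,  0.03027007, -0.00655029,
        0.0092894 ]), 'effort': array([-7.56268237e-04, -4.13336957e+01, -2.32509184e+01,  7.27550942e-02,
        4.23141033e-02, -4.64608047e-05]), 'ee_pos': array([204.95022044, 536.73839604, 196.61466133]), 'ee_rot': array([-1.79910952e+02, -8.99030281e-04,  1.59099635e+02]), 'force': array([0.38103688, 0.3658664 , 0.81372121]), 'torque': array([-0.04400557,  0.05084951,  0.03539316]), 'gripper_width': 91.32088222161882}
```

View pics/side0.png

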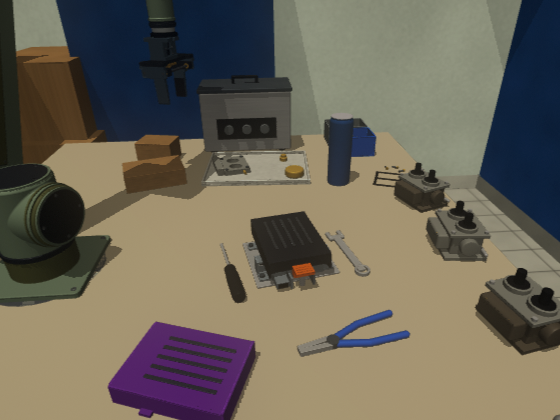

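View pics/top0.png

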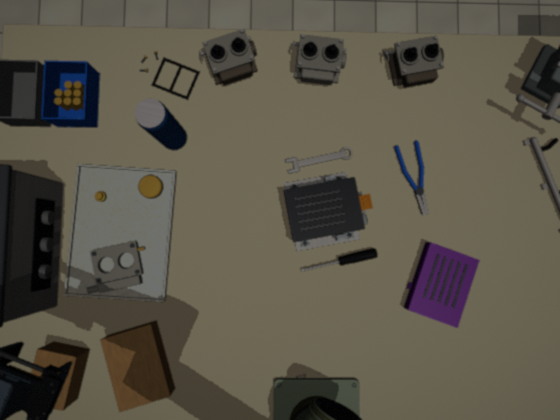

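The side view shows the black lid at about (290,243) with the orange tab at (303,270). In the top view they are at (325,210) and (366,202). The tab faces world -y, so the lid slides off toward +y (image left), and nothing stands there. Next I'll measure.

```bash
cat > h.py <<'E'
import numpy as np,cv2
from workcell import env
def ray(n,uv,z):
    c=env.calibration(n);R=c["R"];t=c["t"];o=-R.T@t
    d=R.T@np.array([(uv[0]-c["cx"])/c["fx"],(uv[1]-c["cy"])/c["fy"],1]);s=(z-o[2])/d[2];return o+s*d
def proj(n,X):
    c=env.calibration(n);p=c["R"]@np.array(X,float)+c["t"];return c["fx"]*p[0]/p[2]+c["cx"],c["fy"]*p[1]/p[2]+c["cy"]
E
python3 - <<'E'
from h import *
for n,roi in(("top",(340,170,400,240)),("side",(270,250,340,290))):
    im=cv2.imread(f"pics/{n}0.png");h=cv2.cvtColor(im,cv2.COLOR_BGR2HSV)
    m=cv2.inRange(h,(3,150,110),(18,255,255));k=np.zeros_like(m);x0,y0,x1,y1=roi;k[y0:y1,x0:x1]=m[y0:y1,x0:x1]
    ct=max(cv2.findContours(k,0,2)[0],key=cv2.contourArea);r=cv2.minAreaRect(ct)
    print(n,r,cv2.contourArea(ct))
    for p in cv2.boxPoints(r): print(p,ray(n,p,47)[:2].round(1))
    print("c",ray(n,r[0],47))
im=cv2.imread("pics/top0.png");g=im.max(axis=2)
cv2.imwrite("pics/topz.png",cv2.resize(im[150:270,260:400],None,fx=5,fy=5,interpolation=2)) 
im=cv2.imread("pics/side0.png")
cv2.imwrite("pics/sidez.png",cv2.resize(im[195:300,220:370],None,fx=5,fy=5,interpolation=2))
E
```

```text
top ((367.0, 205.0), (6.0, 4.0), 90.0) 17.0
[365. 202.] [ 524.6 -111.7]
[369. 202.] [ 524.7 -121.3]
[369. 208.] [ 510.4 -121.3]
[365. 208.] [ 510.2 -111.7]
c [ 517.47160083 -116.50182264   47.        ]
side ((303.3269348144531, 269.6346130371094), (11.963083267211914, 20.788307189941406), 78.69007110595703) 195.0
[291.96158 265.80768] [ 508.4 -102.4]
[312.34616 261.73077] [548.7 -93.1]
[314.6923  273.46155] [ 548.1 -129.3]
[294.3077  277.53845] [ 509.5 -137.8]
c [ 528.54910487 -116.04731229   47.        ]
```

View pics/topz.png

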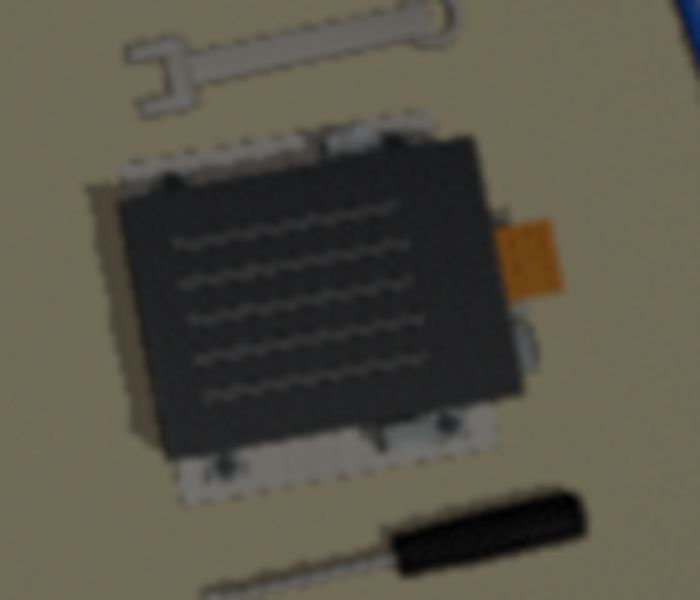

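View pics/sidez.png

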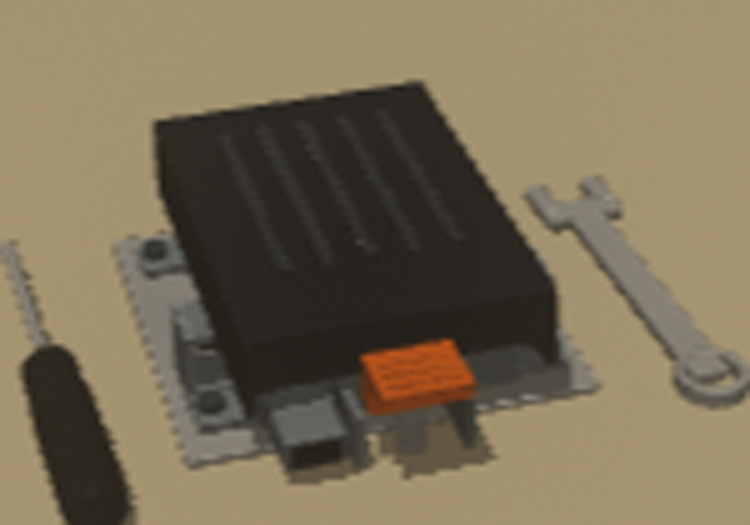

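Run:
```python
from h import *
im=cv2.imread("pics/top0.png")[150:270,260:400]
b=cv2.resize(im,None,fx=8,fy=8,interpolation=cv2.INTER_CUBIC);h=cv2.cvtColor(b,cv2.COLOR_BGR2HSV)
f=lambda p:(260+(p[0]+.5)/8-.5,150+(p[1]+.5)/8-.5)
m=cv2.inRange(h,(3,170,70),(22,255,255))
ct=max(cv2.findContours(m,0,2)[0],key=cv2.contourArea);r=cv2.minAreaRect(ct)
P=[ray("top",f(p),47)[:2] for p in cv2.boxPoints(r)]
print("tab",np.round(P,1),ray("top",f(r[0]),47)[:2],[np.linalg.norm(P[i]-P[i-1]) for i in range(4)])
m=(b.max(axis=2)<60).astype(np.uint8)*255
m=cv2.morphologyEx(m,cv2.MORPH_CLOSE,np.ones((25,25)));m=cv2.morphologyEx(m,cv2.MORPH_OPEN,np.ones((161,161)))
cv2.imwrite("pics/lm.png",cv2.resize(m,None,fx=.5,fy=.5))
ct=max(cv2.findContours(m,0,2)[0],key=cv2.contourArea);r=cv2.minAreaRect(ct)
P=[ray("top",f(p),60)[:2] for p in cv2.boxPoints(r)]
print("lid",r,np.round(P,1),ray("top",f(r[0]),60)[:2],[np.linalg.norm(P[i]-P[i-1]) for i in range(4)])
for i in range(4):
    d=P[i]-P[i-1];print(np.degrees(np.arctan2(d[1],d[0])))
```

```text
tab [[ 540.4  -95.6]
 [ 545.9 -120.8]
 [ 512.2 -127.6]
 [ 506.7 -102.5]] [ 526.28718227 -111.62907813] [np.float64(34.42666458385268), np.float64(25.797258037097034), np.float64(34.461556519889946), np.float64(25.73896367267525)]
lid ((508.00274658203125, 469.0417785644531), (451.1092224121094, 590.835205078125), 82.63740539550781) [[ 561.    85.1]
 [ 586.   -87.8]
 [ 454.1 -104.6]
 [ 430.2   66.8]] [507.47795922  -9.90823775] [np.float64(132.08777255091638), np.float64(174.63383118649975), np.float64(132.88681168913612), np.float64(173.0453399631791)]
7.965728384518055
-81.77670377937463
-172.71842457162188
97.96423238679509
```

Run:
```python
from h import *
f=lambda n,p,o:(o[0]+(p[0]+.5)/5-.5,o[1]+(p[1]+.5)/5-.5)
P=[ray("top",f("top",p,(260,150)),60)[:2] for p in [(122,200),(472,137),(522,393),(170,458)]]
S=[ray("side",f("side",p,(220,195)),60)[:2] for p in [(425,83),(555,293),(248,345),(155,122)]]
for Q in(P,S):
    print(np.round(Q,1).tolist(),np.mean(Q,0))
    for i in range(4):
        d=Q[(i+1)%4]-Q[i];print(np.linalg.norm(d).round(1),np.degrees(np.arctan2(d[1],d[0])).round(1))
T=[ray("side",f("side",p,(220,195)),47)[:2] for p in [(455,340),(475,373),(371,401),(362,355)]]
print(np.round(T,1),np.mean(T,0))
# box frame
im=cv2.imread("pics/top0.png")
for y in (100,):pass
for Q in (P,S):
    a=((Q[0]+Q[3])-(Q[1]+Q[2]))/2;a/=np.linalg.norm(a);th=np.arctan2(a[1],a[0]);o=np.mean(Q,0)+6.5*a
    print("yaw",np.degrees(th),"origin",o,"tab",o-108.5*a,"end",o-92*a,"far",o+75*a)
```

```text
[[550.1, 82.2], [582.3, -82.8], [461.7, -106.3], [429.5, 58.5]] [505.90216466 -12.09715559]
168.2 -78.9
122.9 -169.0
167.9 101.0
122.8 11.1
[[554.6, 82.4], [584.8, -86.5], [465.3, -109.0], [431.1, 58.8]] [508.91883766 -13.58127444]
171.5 -79.8
121.6 -169.3
171.2 101.5
125.7 10.8
[[ 545.   -95.6]
 [ 549.7 -116.6]
 [ 509.3 -129.8]
 [ 508.6 -101.8]] [ 528.14938741 -110.93526325]
yaw 101.05218748569884 origin [504.65609499  -5.71771123] tab [ 525.45587318 -112.20535946] end [522.29277328 -96.01138531] far [490.27836813  67.89126221]
yaw 100.84005483870762 origin [507.69639582  -7.19726035] tab [ 528.10177108 -113.76118792] end [524.9986495  -97.55561368] far [493.59129771  66.46444074]
```

Request:
{"name": "play_rows", "arguments": {"increments": [[18,-36,0,1.8,1],[18,-36,0,1.8,1],[18,-36,0,1.8,1],[18,-36,0,1.8,1],[18,-36,0,1.8,1],[18,-36,0,1.8,1],[18,-36,0,1.8,1],[18,-36,0,1.8,1],[18,-36,0,1.8,1],[18,-36,0,1.8,1],[18,-36,0,1.8,1],[18,-36,0,1.8,1],[18,-36,0,1.8,1],[18,-36,0,1.8,1],[18,-36,0,1.8,1],[18,-36,-25,1.8,1],[18,-36,-25,1.8,1],[16,-37,-25,1.3,1],[0,0,-20,0,1],[0,0,0,0,1]], "newtons": 20}}

```text
time_s: 2.6
ee_pos: [525.6, -111.8, 100.5]
ee_rot: [179.9, -0.3, -169.0]
force: [0.8, 0.1, 0.2]
gripper_width: 0.7
```

Run:
```python
from h import *
s=env.state();print({k:np.round(s[k],2) for k in("time_s","ee_pos","ee_rot","force","gripper_width","qpos")})
im=env.grab_frame("side")[:,:,::-1];cv2.imwrite("pics/s1.png",cv2.resize(im[170:300,210:380],None,fx=4,fy=4,interpolation=2))
im=env.grab_frame("top")[:,:,::-1];cv2.imwrite("pics/t1.png",cv2.resize(im[150:270,260:420],None,fx=4,fy=4,interpolation=2))
```

```text
{'time_s': np.float64(2.6), 'ee_pos': array([ 525.59, -111.83,  100.48]), 'ee_rot': array([ 179.87,   -0.26, -169.05]), 'force': array([0.82, 0.11, 0.23]), 'gripper_width': np.float64(0.71), 'qpos': array([-1.3240e+01,  1.9770e+01,  1.0258e+02,  1.0000e-02,  5.7930e+01,
       -1.1420e+02])}
```

View pics/s1.png

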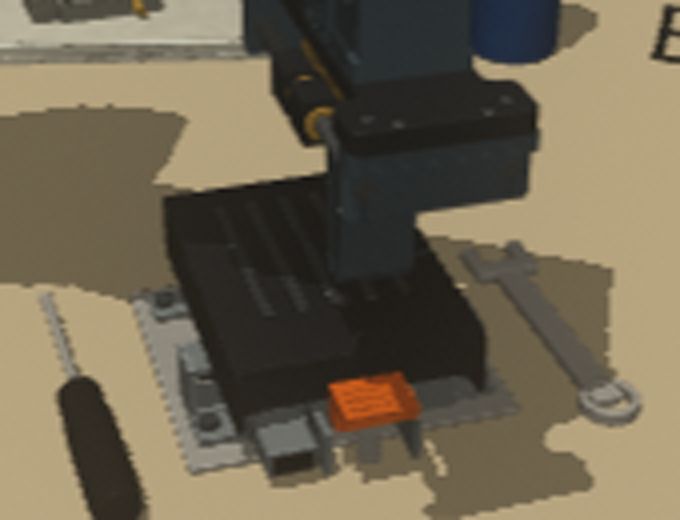

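View pics/t1.png

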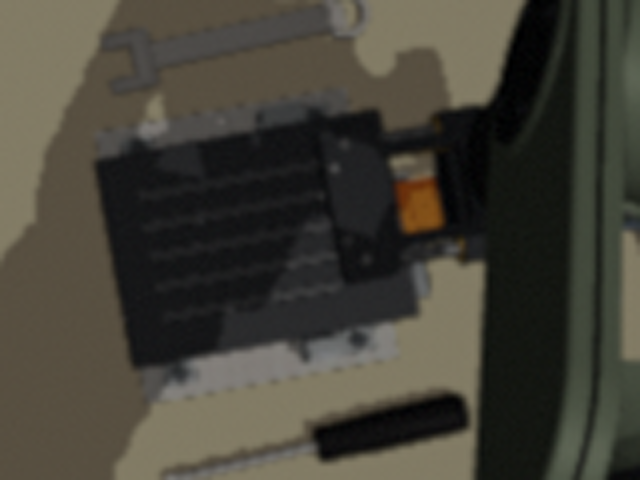

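Run:
```python
from h import *
for n in("side","top"):
    c=env.calibration(n);print(n,(-c["R"].T@c["t"]).round())
    for z in (86.5,165): print(z,proj(n,(525.6,-111.8,z)))
s=env.grab_frame("side")[:,:,::-1];cv2.imwrite("pics/s2.png",s)
s=env.grab_frame("top")[:,:,::-1];cv2.imwrite("pics/t2.png",s)
```

```text
side [ 453. -717.  514.]
86.5 (np.float64(301.7051605884305), np.float64(251.0623292184529))
165 (np.float64(302.13224667404455), np.float64(213.9248759355354))
top [435. 102. 994.]
86.5 (np.float64(368.91044517850247), np.float64(199.990802546826))
165 (np.float64(377.7073645024284), np.float64(196.38837735666297))
```

View pics/s2.png

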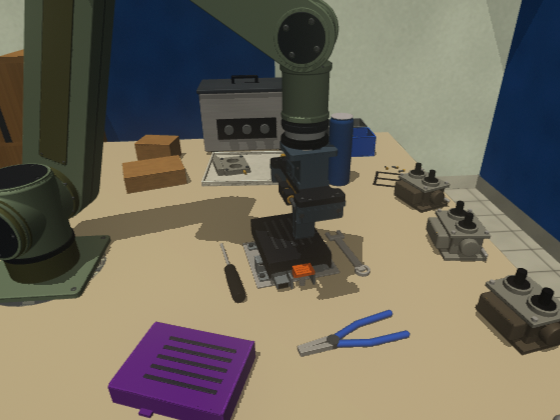

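View pics/t2.png

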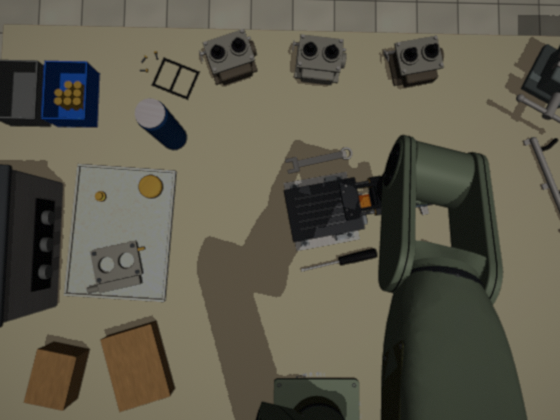

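Run:
```python
from h import *
s=cv2.imread("pics/s2.png")[130:290,230:370];s=np.clip(s*1.8,0,255).astype(np.uint8);s=cv2.resize(s,None,fx=5,fy=5,interpolation=2)[:,:]
s=cv2.resize(s,(525,600));cv2.imwrite("pics/s2z.png",s)
s=cv2.imread("pics/t2.png")[150:260,270:420];s=np.clip(s*2.2,0,255).astype(np.uint8);s=cv2.resize(s,None,fx=5,fy=5,interpolation=2);cv2.imwrite("pics/t2z.png",s)
```

```text
(no output)
```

View pics/s2z.png

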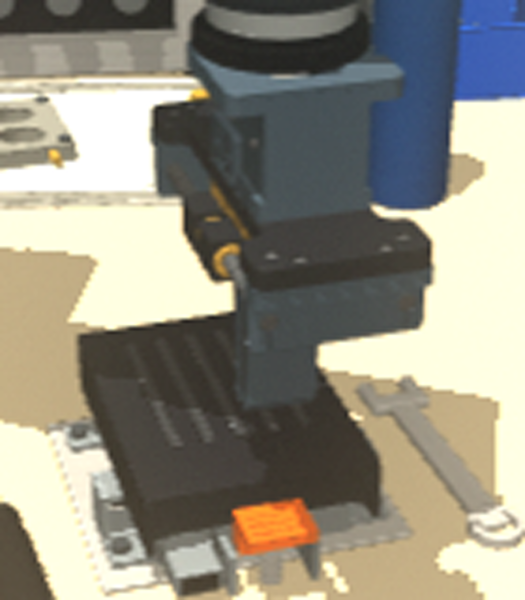

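View pics/t2z.png

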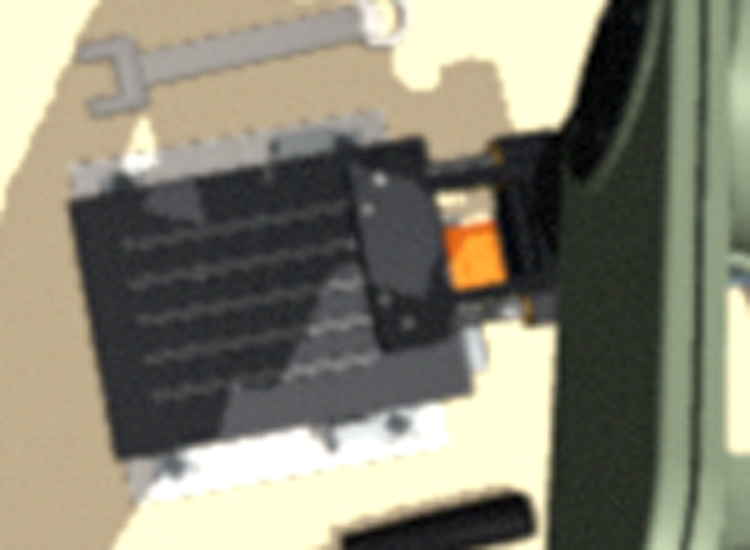

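Run:
```python
from h import *
for z in (86,120,165,200,250,300,350,400,500):
  print(z,np.round(proj("side",(525.6,-111.8,z))),np.round(proj("top",(525.6,-111.8,z))))
for y in(-164,-111.8,-60):
  print(y,[np.round(proj(n,(525.6-(y+111.8)*.2,y,z))) for n in("side","top") for z in (86.5,140)])
print(ray("side",(303,238),86.5),ray("top",(350,202),140))
```

```text
86 [302. 251.] [369. 200.]
120 [302. 236.] [372. 199.]
165 [302. 214.] [378. 196.]
200 [302. 196.] [382. 195.]
250 [303. 169.] [389. 192.]
300 [303. 140.] [397. 188.]
350 [303. 108.] [407. 184.]
400 [304.  74.] [418. 180.]
500 [305.  -4.] [446. 168.]
-164 [array([311., 268.]), array([312., 242.]), array([392., 196.]), array([399., 193.])]
-111.8 [array([302., 251.]), array([302., 226.]), array([369., 200.]), array([375., 198.])]
-60 [array([293., 236.]), array([293., 212.]), array([346., 204.]), array([351., 202.])]
[533.01088178 -68.64299793  86.5       ] [515.3885975  -58.29101556 140.        ]
```

Request:
{"name": "play_rows", "arguments": {"increments": [[0,0,0,0,0],[0,0,0,0,0],[0,0,0,0,0],[0,0,0,0,0],[0,0,0,0,0],[0,0,0,0,0]]}}

```text
time_s: 3.55
ee_pos: [527.1, -111.8, 102.3]
ee_rot: [180.0, -0.0, -169.0]
force: [-0.0, 0.5, 0.3]
gripper_width: 57.7
```

Run:
```python
from h import *
a=env.grab_frame("side")[:,:,::-1];b=env.grab_frame("top")[:,:,::-1]
cv2.imwrite("pics/s3.png",a);cv2.imwrite("pics/t3.png",b)
f=lambda s,w:cv2.resize(np.clip(s*1.9,0,255).astype(np.uint8),w,interpolation=2)
cv2.imwrite("pics/c3.png",np.hstack([f(a[130:290,230:370],(393,450)),f(b[150:260,290:400],(400,450))]))
```

```text
(no output)
```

View pics/c3.png

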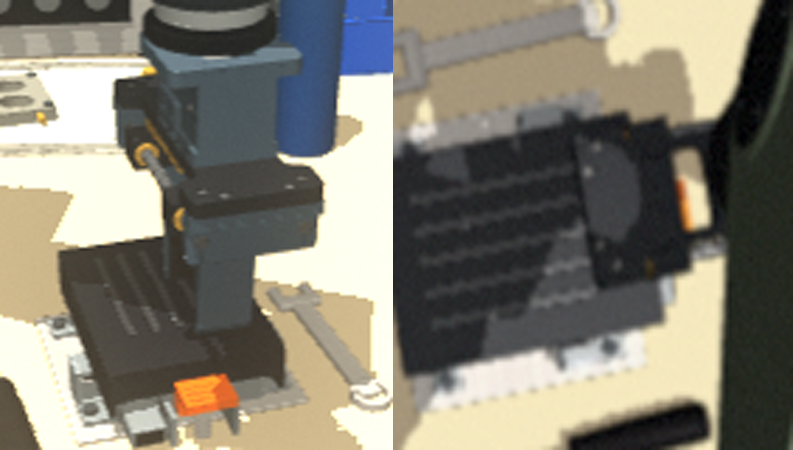

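Request:
{"name": "play_rows", "arguments": {"increments": [[0,0,0,0,0],[0,0,0,0,0],[0,0,0,0,0],[0,0,0,0,0],[0,0,0,0,0]]}}

```text
time_s: 4.28
ee_pos: [527.1, -111.8, 102.4]
ee_rot: [180.0, 0.0, -169.0]
force: [-0.5, 1.0, -0.6]
gripper_width: 91.3
```

Run:
```python
from h import *
a=env.grab_frame("side")[:,:,::-1];b=env.grab_frame("top")[:,:,::-1];print(env.state()["gripper_width"],env.state()["ee_pos"])
cv2.imwrite("pics/s4.png",a);cv2.imwrite("pics/t4.png",b)
f=lambda s,w:cv2.resize(np.clip(s*1.9,0,255).astype(np.uint8),w,interpolation=2)
cv2.imwrite("pics/c4.png",np.hstack([f(a[130:290,230:370],(393,450)),f(b[150:260,290:400],(400,450))]))
```

```text
91.54217938665592 [ 527.12852007 -111.82098418  102.35883819]
```

View pics/c4.png

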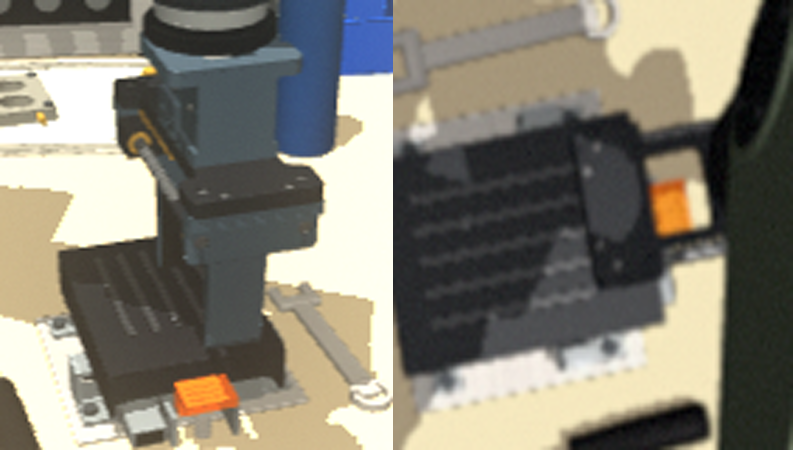

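Run:
```python
from h import *
for z in(183,197,220): print(z,proj("side",(205,537,z)))
f=lambda s,w:cv2.resize(np.clip(s*1.9,0,255).astype(np.uint8),w,interpolation=2)
a=cv2.imread("pics/s0.png") if 0 else cv2.imread("pics/side0.png")
d=cv2.imread("pics/s4.png")
cv2.imwrite("pics/c5.png",np.hstack([f(a[20:140,110:220],(385,420)),np.clip(cv2.resize(d[190:290,260:350],(378,420),interpolation=2).astype(float)*3.5,0,255).astype(np.uint8)]))
```

```text
183 (np.float64(174.44603031937856), np.float64(109.41375647042042))
197 (np.float64(173.7852912878642), np.float64(104.8605798223377))
220 (np.float64(172.68377348571934), np.float64(97.26998066751138))
```

View pics/c5.png

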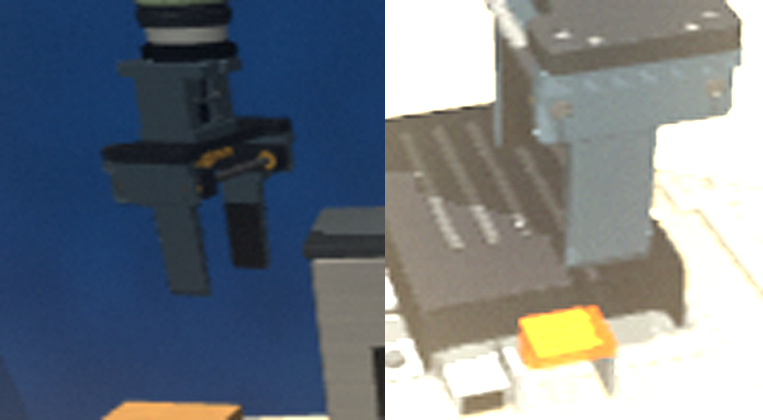

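Opening and closing shows that the fingers sit on the TCP axis in plan, matching the top view. In the side view their tips look about 25 mm higher than stated, so I'll close them, back off 3 mm and come down by feel.

Request:
{"name": "play_rows", "arguments": {"increments": [[0.6,-3,0,0,1],[0,0,0,0,1],[0,0,0,0,1],[0,0,0,0,1],[0,0,0,0,1],[0,0,0,0,1],[0,0,0,0,1],[0,0,-5,0,1],[0,0,-5,0,1],[0,0,-5,0,1],[0,0,-5,0,1],[0,0,-5,0,1],[0,0,-5,0,1],[0,0,-3,0,1],[0,0,0,0,1],[0,0,0,0,1]]}}

```text
time_s: 6.38
ee_pos: [527.9, -114.9, 69.5]
ee_rot: [-180.0, 0.0, -169.0]
force: [-0.3, -0.1, 0.0]
gripper_width: 0.2
```

Run:
```python
from h import *
a=env.grab_frame("side")[:,:,::-1];b=env.grab_frame("top")[:,:,::-1];s=env.state();print(s["gripper_width"],s["ee_pos"],s["force"])
cv2.imwrite("pics/s6.png",a)
f=lambda s,w:cv2.resize(np.clip(s*1.9,0,255).astype(np.uint8),w,interpolation=2)
cv2.imwrite("pics/c6.png",np.hstack([f(a[150:310,230:370],(393,450)),f(b[150:260,290:400],(400,450))]))
```

```text
0.6652031993641264 [ 527.89517699 -114.85739819   69.58041147] [-0.32760994 -0.52493352  0.14719749]
```

View pics/c6.png

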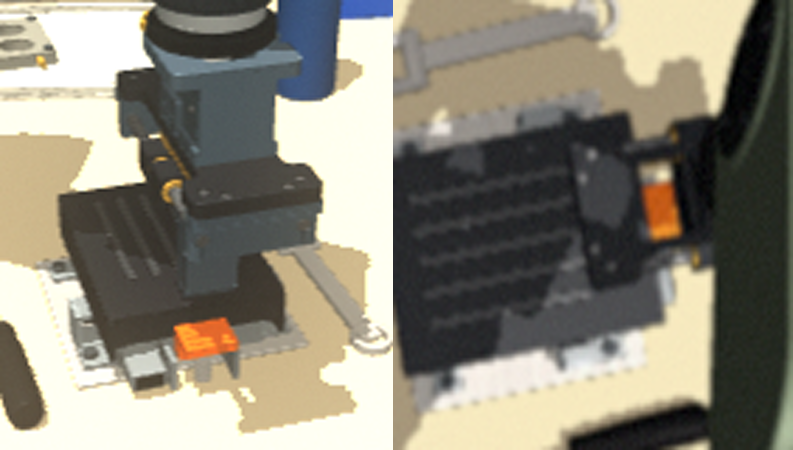

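Run:
```python
from h import *
for z in(55,70,80,90,100): print(z,[np.round(proj("side",(528+.19*d,-115-d,z)),1) for d in(0,13.5)])
```

```text
55 [array([303. , 265.9]), array([305.3, 270.3])]
70 [array([303.1, 259.3]), array([305.4, 263.7])]
80 [array([303.2, 254.9]), array([305.4, 259.2])]
90 [array([303.2, 250.4]), array([305.5, 254.7])]
100 [array([303.3, 245.9]), array([305.6, 250.1])]
```

Request:
{"name": "play_rows", "arguments": {"increments": [[0,0,-3,0,1],[0,0,-3,0,1],[0,0,-3,0,1],[0,0,-2,0,1],[0,0,0,0,1]]}}

```text
time_s: 7.1
ee_pos: [527.6, -114.8, 58.2]
ee_rot: [180.0, -0.0, -169.0]
force: [0.1, -0.2, -0.0]
gripper_width: 0.5
```

Request:
{"name": "play_rows", "arguments": {"increments": [[0,0,-3,0,1],[0,0,-3,0,1],[0,0,-3,0,1],[0,0,-3,0,1],[0,0,0,0,1]]}}

```text
time_s: 7.72
ee_pos: [527.5, -114.8, 46.1]
ee_rot: [180.0, -0.0, -169.0]
force: [0.4, 0.3, -0.4]
gripper_width: 0.5
```

Run:
```python
from h import *
a=env.grab_frame("side")[:,:,::-1];b=env.grab_frame("top")[:,:,::-1];s=env.state();print(s["gripper_width"],s["ee_pos"],s["force"])
cv2.imwrite("pics/s7.png",a)
f=lambda s,w:cv2.resize(np.clip(s*1.9,0,255).astype(np.uint8),w,interpolation=2)
cv2.imwrite("pics/c7.png",np.hstack([f(a[150:310,230:370],(393,450)),f(b[150:260,290:400],(400,450))]))
```

```text
0.3856435321775054 [ 527.77347108 -114.8140036    46.36596279] [-0.45860648 -0.02648843 -0.49291705]
```

View pics/c7.png

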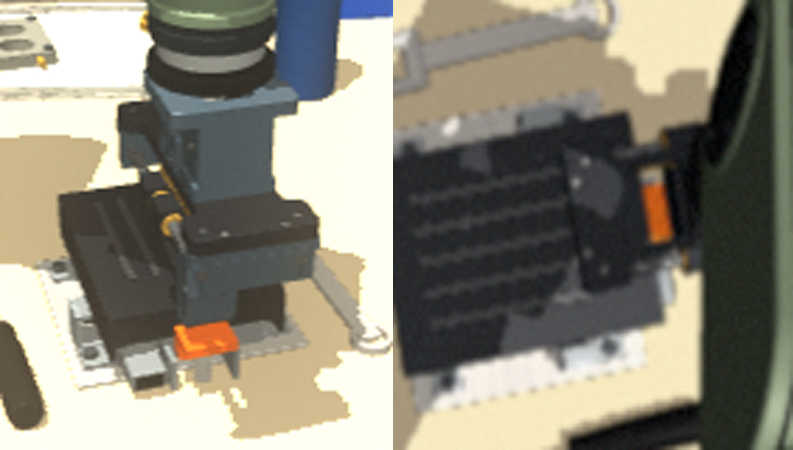

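Request:
{"name": "play_rows", "arguments": {"increments": [[0,0,-3,0,1],[0,0,-3,0,1],[0,0,-3,0,1],[0,0,0,0,1]]}}

```text
time_s: 8.32
ee_pos: [527.5, -114.7, 37.0]
ee_rot: [180.0, -0.0, -169.0]
force: [1.1, 0.2, 0.8]
gripper_width: 0.2
```

Request:
{"name": "play_rows", "arguments": {"increments": [[0,0,-2,0,1],[0,0,-2,0,1],[0,0,0,0,1]]}}

```text
time_s: 8.7
ee_pos: [527.6, -114.8, 33.2]
ee_rot: [180.0, -0.0, -169.0]
force: [-0.1, -0.3, -0.2]
gripper_width: 0.4
```

Run:
```python
from h import *
a=env.grab_frame("side")[:,:,::-1];b=env.grab_frame("top")[:,:,::-1];s=env.state();print(s["gripper_width"],s["ee_pos"],s["force"])
cv2.imwrite("pics/s8.png",a)
f=lambda s,w:cv2.resize(np.clip(s*1.9,0,255).astype(np.uint8),w,interpolation=2)
cv2.imwrite("pics/c8.png",np.hstack([f(a[210:300,260:340],(400,450)),f(b[150:260,290:400],(400,450))]))
```

```text
0.5381979646675965 [ 527.76084192 -114.82821287   33.37856116] [0.08294462 0.36964057 0.41056783]
```

View pics/c8.png

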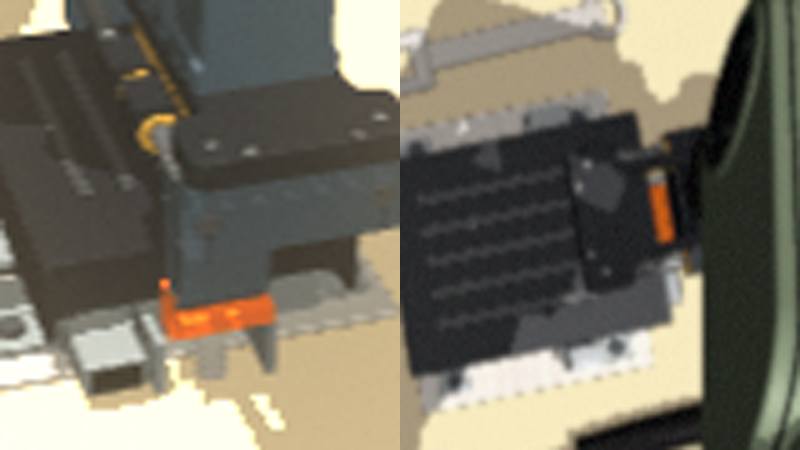

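Request:
{"name": "play_rows", "arguments": {"increments": [[0,0,-2,0,1],[0,0,-2,0,1],[0,0,0,0,1]]}}

```text
time_s: 9.18
ee_pos: [527.9, -114.9, 29.5]
ee_rot: [-180.0, 0.0, -169.0]
force: [-0.4, -0.6, 1.9]
gripper_width: 0.4
```

Request:
{"name": "play_rows", "arguments": {"increments": [[0,0,-2,0,1],[0,0,-1,0,1],[0,0,0,0,1]]}}

```text
time_s: 9.55
ee_pos: [527.9, -114.9, 26.5]
ee_rot: [-180.0, 0.0, -169.0]
force: [-0.4, -0.4, 5.1]
gripper_width: 0.6
```

Request:
{"name": "play_rows", "arguments": {"increments": [[0,0,-2,0,1],[0,0,-2,0,1],[0,0,0,0,1]]}}

```text
time_s: 9.93
ee_pos: [527.9, -114.9, 22.8]
ee_rot: [-180.0, 0.0, -169.0]
force: [-1.2, 0.5, 7.0]
gripper_width: 0.3
```

Request:
{"name": "play_rows", "arguments": {"increments": [[0,0,-1,0,1],[0,0,-0.7,0,1],[0,0,0,0,1]]}}

```text
time_s: 10.3
ee_pos: [528.0, -115.0, 22.2]
ee_rot: [-180.0, 0.1, -169.0]
force: [-2.9, 0.3, 13.2]
gripper_width: 0.5
```

Request:
{"name": "play_rows", "arguments": {"increments": [[-0.4,2,0,0,1],[-0.4,2,0,0,1],[-0.4,2,0,0,1],[0,0,0,0,1]]}}

```text
time_s: 10.8
ee_pos: [528.5, -110.8, 22.4]
ee_rot: [-179.7, 0.2, -168.9]
force: [-0.7, -5.8, 11.5]
gripper_width: 0.6
```

Request:
{"name": "play_rows", "arguments": {"increments": [[-0.4,2,0,0,1],[-0.4,2,0,0,1],[0,0,0,0,1]]}}

```text
time_s: 11.18
ee_pos: [528.2, -106.8, 22.4]
ee_rot: [-179.7, 0.3, -168.9]
force: [0.9, -4.8, 11.3]
gripper_width: 0.8
```

Run:
```python
from h import *
a=env.grab_frame("side")[:,:,::-1];b=env.grab_frame("top")[:,:,::-1];s=env.state();print(s["gripper_width"],s["ee_pos"],s["force"])
f=lambda s,w:cv2.resize(np.clip(s*1.9,0,255).astype(np.uint8),w,interpolation=2)
cv2.imwrite("pics/c9.png",np.hstack([f(a[210:300,260:340],(400,450)),f(b[150:260,290:400],(400,450))]))
```

```text
0.4376202018028447 [ 528.20597076 -106.74880168   22.4249827 ] [ 0.22877224 -4.1902546  10.22880837]
```

View pics/c9.png

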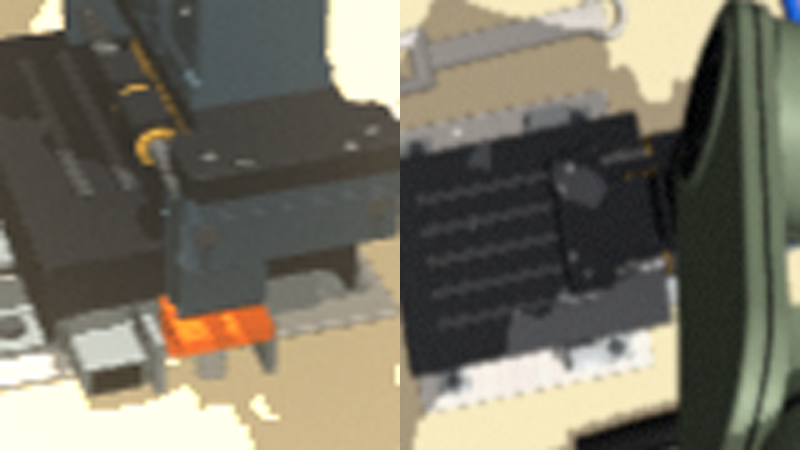

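Request:
{"name": "play_rows", "arguments": {"increments": [[-0.4,2,0,0,1],[-0.4,2,0,0,1],[-0.4,2,0,0,1],[0,0,0,0,1]]}}

```text
time_s: 11.78
ee_pos: [527.4, -100.8, 22.5]
ee_rot: [-179.7, 0.3, -168.9]
force: [-0.0, -5.3, 10.0]
gripper_width: 0.1
```

Run:
```python
from h import *
a=env.grab_frame("side")[:,:,::-1];b=env.grab_frame("top")[:,:,::-1];s=env.state();print(s["gripper_width"],s["ee_pos"],s["force"])
cv2.imwrite("pics/t10.png",b);cv2.imwrite("pics/s10.png",a)
o=cv2.imread("pics/top0.png")
f=lambda s,w:cv2.resize(np.clip(s*1.9,0,255).astype(np.uint8),w,interpolation=2)
cv2.imwrite("pics/c10.png",np.hstack([f(a[210:300,260:340],(360,405)),f(b[180:260,270:310],(200,400)),f(o[180:260,270:310],(200,400))]) if 0 else np.hstack([f(a[210:300,260:340],(356,400)),f(b[180:260,270:310],(200,400)),f(o[180:260,270:310],(200,400))]))
```

```text
0.28452808412433206 [ 527.34989565 -100.83471026   22.44747361] [ 0.6034404  -6.30720085  9.77677677]
```

View pics/c10.png

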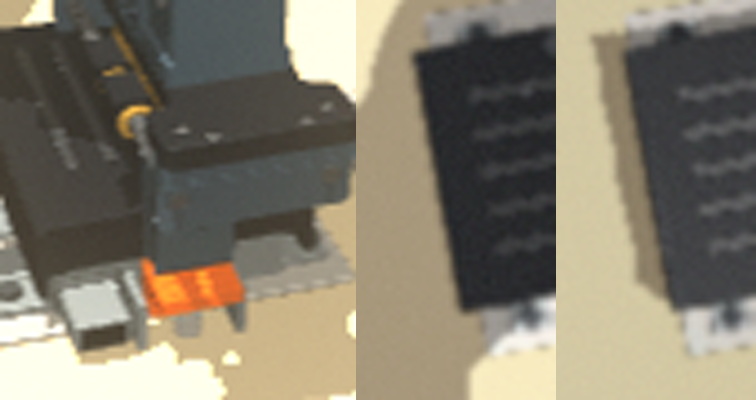

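Request:
{"name": "play_rows", "arguments": {"increments": [[-0.6,3,0,0,1],[-0.6,3,0,0,1],[-0.8,3,1,0,1],[-0.8,3,2,0,1],[-0.8,3,1,0,1],[0,0,0,0,1]]}}

```text
time_s: 12.62
ee_pos: [521.3, -83.8, 24.7]
ee_rot: [-180.0, 0.0, -169.0]
force: [1.0, -1.7, 3.3]
gripper_width: 0.5
```

Run:
```python
from h import *
a=env.grab_frame("side")[:,:,::-1];b=env.grab_frame("top")[:,:,::-1];s=env.state();print(s["gripper_width"],s["ee_pos"],s["force"])
cv2.imwrite("pics/t11.png",b);cv2.imwrite("pics/s11.png",a)
f=lambda s,w:cv2.resize(np.clip(s*1.9,0,255).astype(np.uint8),w,interpolation=2)
cv2.imwrite("pics/c11.png",np.hstack([f(a[190:300,240:340],(400,440)),f(b[150:260,270:370],(400,440))]))
```

```text
0.5100066036040026 [521.29679339 -83.74629246  24.68851384] [ 1.37858686 -0.84006507  3.71367472]
```

View pics/c11.png

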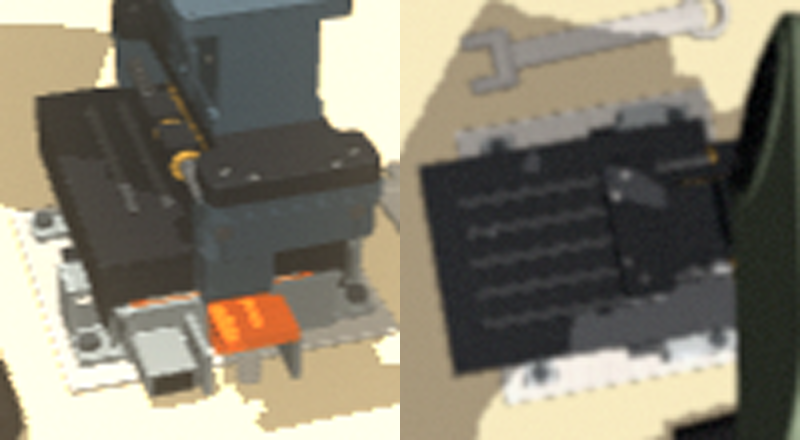

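Request:
{"name": "play_rows", "arguments": {"increments": [[-0.9,4,0,0,1],[-0.9,5,0,0,1],[-1,5,0,0,1],[-1,5,0,0,1],[-1,5,0,0,1],[-1,5,0,0,1],[-1,5,0,0,1],[-1,5,0,0,1],[0,0,0,0,1]]}}

```text
time_s: 13.85
ee_pos: [511.8, -44.0, 24.3]
ee_rot: [179.9, -0.1, -169.0]
force: [1.0, -0.1, -0.2]
gripper_width: 0.3
```

Run:
```python
from h import *
a=env.grab_frame("side")[:,:,::-1];b=env.grab_frame("top")[:,:,::-1];s=env.state();print(s["gripper_width"],s["ee_pos"],s["force"])
f=lambda s,w:cv2.resize(np.clip(s*1.9,0,255).astype(np.uint8),w,interpolation=2)
cv2.imwrite("pics/c12.png",np.hstack([f(a[170:300,220:340],(400,433)),f(b[150:260,240:350],(433,433))]))
```

```text
0.4212883741847755 [511.45765722 -44.21701738  24.10543625] [ 0.02753863 -0.33882263  0.07481646]
```

View pics/c12.png

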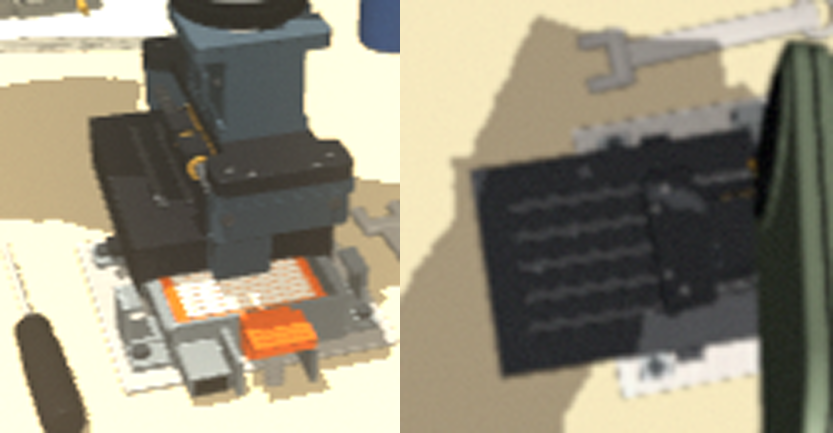

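Request:
{"name": "play_rows", "arguments": {"increments": [[-0.6,4,1,0,1],[-0.8,5,0,0,1],[-0.8,5,0,0,1],[-0.8,5,0,0,1],[-0.8,5,0,0,1],[-0.8,5,0,0,1],[-0.8,5,0,0,1],[-0.8,5,0,0,1],[-0.9,5,0,0,1],[-0.9,5,0,0,1],[-0.9,5,0,0,1],[-0.9,5,0,0,1],[0,0,0,0,1]]}}

```text
time_s: 15.58
ee_pos: [503.1, 14.9, 25.5]
ee_rot: [179.9, -0.0, -169.0]
force: [0.2, -0.8, 1.2]
gripper_width: 0.7
```

Run:
```python
from h import *
a=env.grab_frame("side")[:,:,::-1];b=env.grab_frame("top")[:,:,::-1];s=env.state();print(s["gripper_width"],s["ee_pos"],s["force"])
f=lambda s,w:cv2.resize(np.clip(s*1.9,0,255).astype(np.uint8),w,interpolation=2)
cv2.imwrite("pics/c13.png",np.hstack([f(a[140:300,200:340],(378,433)),f(b[150:260,220:330],(433,433))]))
```

```text
0.4107745919287628 [503.13216123  14.62943257  25.45683192] [ 0.12541448 -0.98349118  0.53703132]
```

View pics/c13.png

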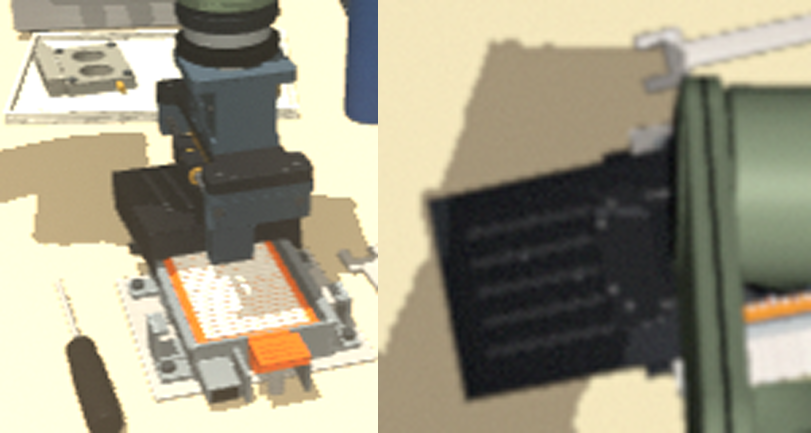

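Request:
{"name": "play_rows", "arguments": {"increments": [[-1,5,0,0,1],[-1,5,0,0,1],[-1,5,0,0,1],[-1,5,0,0,1],[-1,5,0,0,1],[-1,5,0,0,1],[-1,4,0,0,1],[-0.8,4,0,0,1],[0,0,0,0,1]]}}

```text
time_s: 16.8
ee_pos: [495.5, 52.5, 25.7]
ee_rot: [180.0, -0.0, -169.0]
force: [0.4, 0.1, 0.2]
gripper_width: 0.3
```

Run:
```python
from h import *
a=env.grab_frame("side")[:,:,::-1];b=env.grab_frame("top")[:,:,::-1];s=env.state();print(s["gripper_width"],s["ee_pos"],s["force"])
f=lambda s,w:cv2.resize(np.clip(s*1.9,0,255).astype(np.uint8),w,interpolation=2)
cv2.imwrite("pics/c14.png",np.hstack([f(a[140:300,200:340],(378,433)),f(b[150:260,200:310],(433,433))]))
```

```text
0.21967841150904063 [495.5490491   52.25703332  25.6914431 ] [ 0.16247834 -0.76475593 -1.20278433]
```

View pics/c14.png

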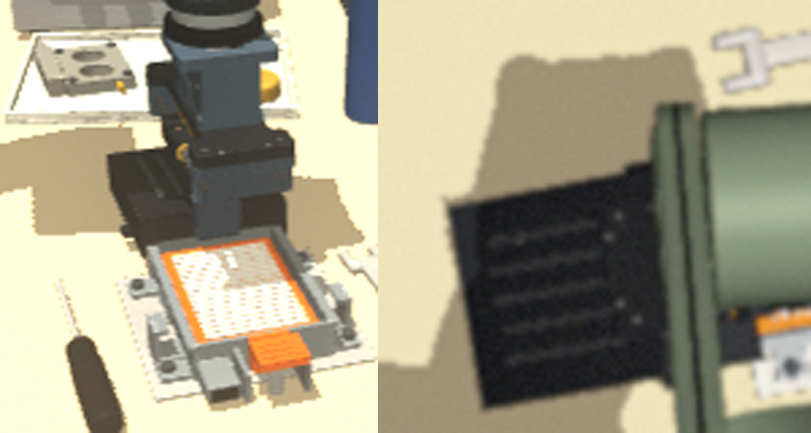

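Request:
{"name": "play_rows", "arguments": {"increments": [[-0.6,3,0,0,1],[-0.6,3,0,0,1],[-0.6,3,0,0,1],[-0.6,3,0,0,1],[-0.6,3,0,0,1],[0,0,0,0,1]]}}

```text
time_s: 17.65
ee_pos: [492.5, 67.5, 25.7]
ee_rot: [180.0, 0.0, -169.0]
force: [0.3, 0.3, 0.5]
gripper_width: 0.5
```

Run:
```python
from h import *
a=env.grab_frame("side")[:,:,::-1];b=env.grab_frame("top")[:,:,::-1];s=env.state();print(s["gripper_width"],s["ee_pos"],s["force"])
f=lambda s,w:cv2.resize(np.clip(s*1.9,0,255).astype(np.uint8),w,interpolation=2)
cv2.imwrite("pics/c15.png",np.hstack([f(a[140:300,200:340],(378,433)),f(b[150:260,200:310],(433,433))]))
```

```text
0.28896636782481544 [492.55828786  67.21814911  25.68695194] [ 0.41161775  0.48953687 -0.20482161]
```

View pics/c15.png

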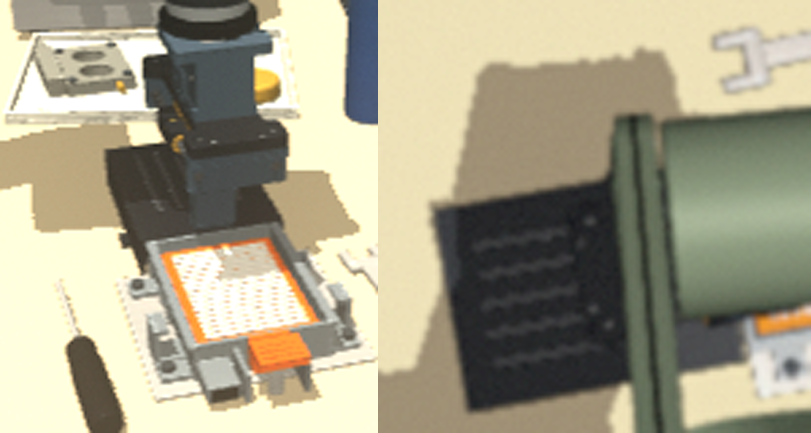

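Request:
{"name": "play_rows", "arguments": {"increments": [[0.4,-2,0,0,1],[0.4,-2,2,0,1],[0,0,10,0,1],[0,0,20,0,1],[0,0,30,0,1],[0,0,30,0,1],[0,0,40,0,1],[0,0,40,0,1],[-10,-50,20,0,1],[-10,-60,0,0,1],[-10,-60,0,0,1],[-10,-60,0,0,1],[0,-60,0,0,1],[0,0,0,0,1]]}}

```text
time_s: 19.5
ee_pos: [452.9, -230.4, 218.2]
ee_rot: [-179.9, 0.0, -169.3]
force: [-0.6, 1.0, 0.0]
gripper_width: 0.4
```

Run:
```python
from h import *
a=env.grab_frame("side")[:,:,::-1];b=env.grab_frame("top")[:,:,::-1];s=env.state();print(s["time_s"],s["ee_pos"],s["force"])
cv2.imwrite("pics/s16.png",a);cv2.imwrite("pics/t16.png",b)
f=lambda s,w:cv2.resize(np.clip(s*1.9,0,255).astype(np.uint8),w,interpolation=2)
cv2.imwrite("pics/c16.png",np.hstack([f(a[140:300,200:340],(378,433)),f(b[150:260,220:330],(400,433))]))
```

```text
19.6 [ 453.01426677 -226.90053959  217.94941145] [-0.99761775  0.61626345  0.25642558]
```

View pics/c16.png

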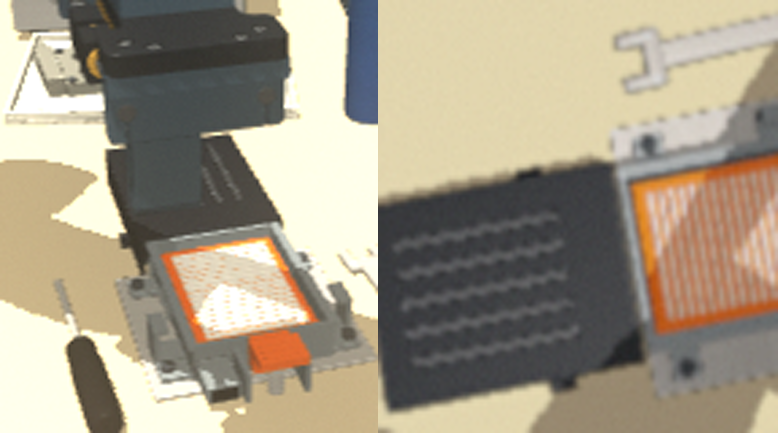

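View pics/t16.png

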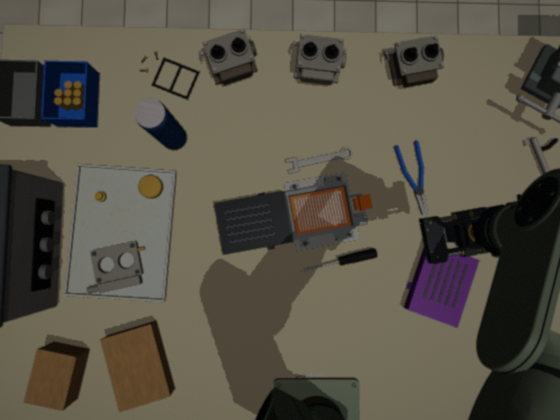

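Run:
```python
from h import *
b=cv2.imread("pics/t16.png")
cv2.imwrite("pics/c17.png",cv2.resize(np.clip(b[180:265,205:305]*2.2,0,255).astype(np.uint8),None,fx=7,fy=7,interpolation=2))
a=cv2.imread("pics/s16.png")
cv2.imwrite("pics/c18.png",cv2.resize(np.clip(a[180:265,220:320]*2.2,0,255).astype(np.uint8),None,fx=7,fy=7,interpolation=2))
```

```text
(no output)
```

View pics/c17.png

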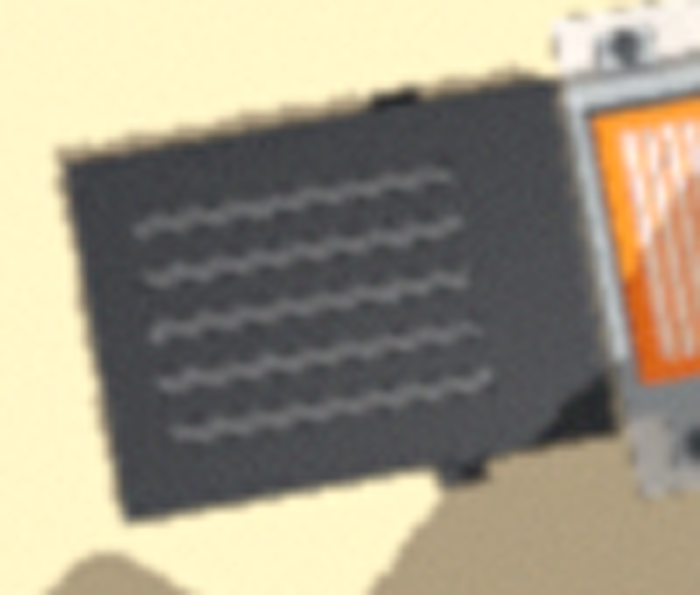

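View pics/c18.png

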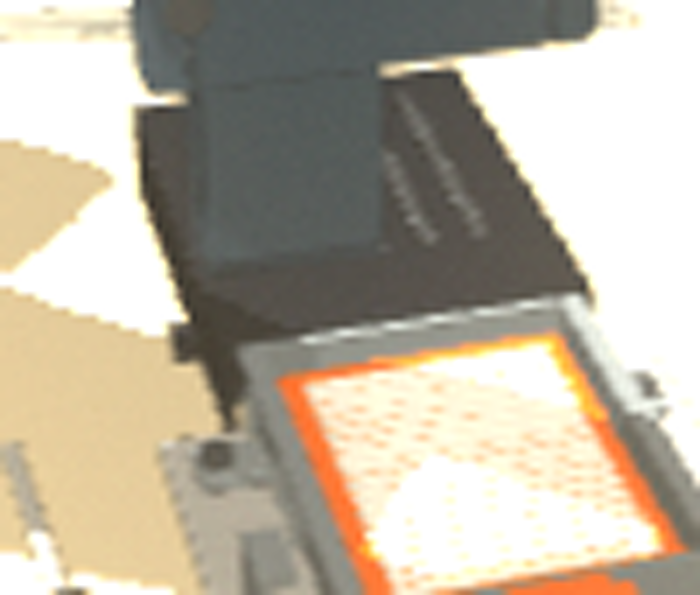

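Run:
```python
from h import *
g=lambda p,o:(o[0]+(p[0]+.5)/7-.5,o[1]+(p[1]+.5)/7-.5)
th=np.radians(101);ax=np.array([np.cos(th),np.sin(th)]);ay=np.array([-ax[1],ax[0]]);o=np.array([506.2,-6.5])
for n,of,pts in(("top",(205,180),[(68,158),(558,80),(618,432),(128,522)]),("side",(220,180),[(460,70),(590,290),(137,105)])):
  for z in(36,60):
    Q=[ray(n,g(p,of),z)[:2]-o for p in pts];print(n,z,[(round(float(q@ax),1),round(float(q@ay),1)) for q in Q],[round(float(np.linalg.norm(Q[i]-Q[i-1])),1) for i in range(len(Q))])
```

```text
top 36 [(247.3, -62.6), (77.6, -59.3), (79.2, 63.1), (248.2, 63.1)] [125.7, 169.7, 122.4, 169.0]
top 60 [(244.1, -59.8), (78.6, -56.6), (80.2, 62.7), (245.0, 62.7)] [122.6, 165.5, 119.4, 164.8]
side 36 [(245.1, -64.4), (75.0, -62.0), (251.3, 59.0)] [123.6, 170.1, 213.8]
side 60 [(198.3, -51.7), (36.7, -49.4), (204.2, 65.5)] [117.4, 161.6, 203.1]
```

Run:
```python
from h import *
s=env.state();print(s["time_s"],np.abs(s["qvel"]).max(),s["force"])
b=cv2.imread("pics/s16.png");h=cv2.cvtColor(b,cv2.COLOR_BGR2HSV)
m=cv2.inRange(h,(3,150,60),(18,255,255))
k=np.zeros_like(m);k[255:290,285:330]=m[255:290,285:330];ys,xs=np.nonzero(k);print("tab now",xs.min(),xs.max(),ys.min(),ys.max())
m=cv2.inRange(cv2.cvtColor(cv2.imread("pics/side0.png"),cv2.COLOR_BGR2HSV),(3,150,60),(18,255,255))
k=np.zeros_like(m);k[255:290,285:330]=m[255:290,285:330];ys,xs=np.nonzero(k);print("tab start",xs.min(),xs.max(),ys.min(),ys.max())
print(env.job_done())
```

```text
19.6 2.092311726392605 [-0.99761775  0.61626345  0.25642558]
tab now 292 317 255 277
tab start 292 314 263 277
the job is handed in; nothing more can be done
None
```

I pressed the snap tab to its stop, pushed the lid off over the far edge with the fingers closed, raised the arm clear and handed the job in at 19.6 s. No verdict was given, and all checks on the result are from the camera images.

**Pressing and pushing:** The force rose from about 2 N at contact to 7 N, then 13 N at the stop. I held the tab down for the first roughly 10 mm of the push. After that the fingers eased up 2–3 mm and kept pushing. The lid was flat at about 55–60 mm of slide, tipped by itself, and dropped past the far edge. In the force readings between moves, the side push stayed below about 7 N.

**Last checks:**
- **Lid:** it lies flat on the bench with its origin about 169 mm along the box's x axis, against 160 needed. The two cameras agree within 3 mm, the same offset they showed at the start, and show no height error or tilt.
- **Tab:** the lower edge of the pad is back at its starting row in the side view. I couldn't confirm its upper edge, because the orange filter frame falls in the same mask.
- **Filter and tools:** in the pictures the filter is still in the pan and the tools look unmoved. I did not measure either.

**Disagreements and loose ends:**
- **Fingertip height:** the reported tool height did not fit the stated 14 mm fingertip offset. The tips touched the pad at a tool height of about 30 mm, not the expected 61 mm, so I came down by force and camera. Checking this cost about 4 s of opening and closing the gripper above the box.
- **Arm still settling:** a joint was still reading 2 deg/s at hand-in, with the gripper about 200 mm up and touching nothing.

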